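# Wedge the drooping peg board

## Task

The peg board on the basin ledge is only held at one end. Pick up the rubber wedge, lay it flat in line with the board, and push it thin end first under the free end of the board's bottom rail until it jams tight, feeling for the force: firmly stuck, but not forced so hard that the board cracks. Let go, and leave the other things on the ledge and the board itself alone.

Things in the scene. Friction and masses are not known exactly. Their poses are not given: they have to be found in the camera images.
- wedge: loose dark grey hard-rubber wedge, 80 g, 124 mm long, 30 mm wide, flat on the ledge. Thin end 4 mm thick; the top rises evenly over 100 mm to 25 mm (12 degrees); the last 24 mm at the thick end is a level block 30 mm wide, 25 mm high, good to grip across its width, its middle 50 mm along -x. Origin: middle of the underside; +x points to the thin end, z up
- wedge_tip (a point): middle of the thin end's lower edge, 62 mm along +x from the wedge's origin
- wedge_tail (a point): middle of the thick end's upright face (30 x 25 mm), 62 mm along -x from the wedge's origin, 12 mm above the ledge; it can be pushed with shut fingers
- stand: fixed white stand on the ledge: a peg board 200 mm long, 140 mm high, 6 mm thick sticks out sideways from a post; lens case and tweezer hang on it, up to 33 mm out to -y. Along its lower edge runs a flat level rail 24 mm wide, free over the ledge. Origin: on the ledge straight below the middle of the rail's free end; +x runs along the board towards the post, the way the wedge goes in; z up
- mouth (a point): same point as the stand's origin. The rail's underside is 9 to 19 mm above it (differs every time, not measured); its end is rounded, radius 6 mm. The rail is stiff: once the wedge bears on it 1 mm more adds several N. Sliding the wedge freely takes under 2 N; a level push of about 18 N on the thick end, without lifting it, jams it tight (some 12 N on the rail); under 4 N on the rail is loose, over 25 N cracks the board
- post (a point): axis of the steel post (16 mm across, 217 mm high), 190 mm along +x from the stand's origin, 200 mm above the ledge; it stands on a base plate 110 x 130 mm, 12 mm thick, centred on it
- cup: bystander, loose, to be left alone: open glass cup, 85 mm high, 68 mm across the rim. Origin: centre of its underside
- remover: bystander, loose, to be left alone: mint silicone lens remover standing upright, a stick 52 mm high, 22 mm across its foot. Origin: centre of its underside
- travel_bottle: bystander, loose, to be left alone: closed translucent travel bottle, 95 mm high, 34 mm across. Origin: centre of its underside
- cream_jar: bystander, loose, to be left alone: low closed amber glass jar, 40 mm high, 52 mm across. Origin: centre of its underside
- nail_brush: bystander, loose, to be left alone: wooden nail brush lying on its bristles, 85 x 36 mm, 28 mm high. Origin: centre of its underside
- soap_bar: bystander, loose, to be left alone: cream bar of soap, 70 x 45 mm, 22 mm high, rounded. Origin: centre of its underside
Things that resemble listed ones, but are neither listed nor needed, are in the scene too. What is shaped like the wedge but purple or yellow is not meant.

How it is judged:
By the outcome, as a careful person would: the job done as asked, in the order asked, and still so for the second after the job is handed in, with the robot touching nothing.
It also fails if it takes over 67 s, if anything falls off the work surface, if the arm or the gripper's body presses on something with over 40 N, if the wrist force passes 120 N, or if a joint passes its speed limit or range.

## Robot

A 6-joint arm with a two-finger parallel gripper is mounted at the origin on the work surface. World frame = base frame: x ahead of the robot, y to its left, z up, the work surface at z = 0. Lengths are in mm, angles in rad, forces in N, time in s.
With the tool pointing down it reaches from about 325 to 850 mm from the base axis. Payload 4.4 kg.
Tool frame: the origin (TCP) lies on the centre line of the jaws, within the pads' length; the fingertips stand 25 mm ahead of it and the grasp point (between the pads) lies 6 mm ahead of it; z points along the fingers, y is the line along which they close (so a half turn about z gives the same grasp; the last joint's range is limited). The gripper opens to 94 mm and grips with 3 to 60 N. Pads are 16 mm wide; open, the fingers measure 119 mm over their backs; the gripper's body (75 mm by 177 mm) begins 78 mm behind the grasp point.
Start: joints at [1.036, 0.207, 1.542, -0, 1.393, -0.15], TCP at [215.316, 533.166, 194.647] pointing down, gripper open.
Joint ranges: [-2.73, 2.73], [-0.86, 2.22], [0.23, 2.46], [-1.11, 4.25], [0.08, 2.63], [-2.82, 2.82]. Speed limits (rad/s): [2.79, 2.79, 3.14, 3.14, 3.14, 3.14].

## Interface

Orientations are given as a rotation vector (axis times angle).
In Python, from workcell import bot gives the robot as it stands.
- The arm moves only by the tool carry_out, never from a script. Its argument "deltas" is text: rows parted by semicolons, each of 6 numbers parted by spaces: the shift along the world's x, y, z in m, then the turn, a rotation vector about the world's x, y, z in rad. A call has 1 to 12 rows; each row is the pose to reach, as a shift and turn from the pose commanded when the call began; what a row does not reach only later rows make up. A row lasts 1/10 s, in which the tool goes at most 50 mm and 8.59 degrees, less where a joint would pass 70% of its speed; a pose out of reach is approached as far as the arm can. A call with a gripper value outside its range is refused whole. "fingers" is the finger opening in m, from 0 to 0.094, set as the call begins (left out, the last holds). The fingers move at their own pace and stop on an object; the grip force is fixed at half the most. Time passes only in rows, so rows that repeat a pose let the fingers close. It gives the time, the measured TCP pose, the force, the opening and the grip force at its end, in the units of the state.
- bot.get_obs(): the state, without advancing time (a new reading comes with each control period).
- bot.capture(name): name is "side" or "top" or "wrist"; returns a dict with "pixels" (480x640x3 uint8, red, green, blue), "mtx" (3x3 intrinsics, pixels), "k1" (the pictures are not rectified: a ray, as slopes to the right and down, at radius r is drawn at 1 + k1 r^2 times it, then the intrinsics apply), "view" (4x4, takes a point from world to camera coordinates); the wrist camera has in their place "T_tool_cam" (4x4, takes a point from camera to tool coordinates, whose origin is the TCP and whose axes are the flange's). Camera axes: x right, y down, z forward; pixel columns grow to the right and rows downward; lengths in mm; the calibration is good to about 2 mm. A picture is of the moment at which its call begins: read the wrist's pose just before it. There is no depth.
- bot.job_done(): hands the job in; it is judged then, once.
The state is a dict: "time": time; "q": joint angles; "dq": joint speeds; "joint_efforts": joint torques, N m; "eef_pos": TCP position; "tool_rot": TCP orientation; "ft_force": force on the tool from outside, world axes, zero at the start; "ft_torque": the same for the moment, N m; "width": finger opening in mm; "grasp_force": force on a finger pad.
Only numpy, scipy, OpenCV 4.12 (cv2) and the standard library are available. Lean on these libraries where they do the work, as an engineer would, in place of code of your own. Each camera call takes 0.05 s, during which the arm holds its last target. There are 200 camera calls.

## Working session

There is one attempt and no reset: what is moved stays moved. The work goes in short steps, Python scripts to look and compute and a tool call to move; the robot and the scene stay as the last step left them, time stands still between calls to the robot, and variables do not carry over. Pictures are saved under pics/ and viewed, at most 11 in all, crops included, and the job is handed in when it is done.

Besides the shell and the picture viewer there is one more tool, called after ">>>" as name(argument=value, ...), one argument or row to a line, values as JSON. carry_out: Moves the arm, as the interface text tells. Its arguments: {"type":"object","properties":{"deltas":{"type":"string"},"fingers":{"type":"number"}},"required":["deltas"]}

```bash
mkdir -p pics; cat > h.py <<'E'
import numpy as np, cv2, pickle
from scipy.spatial.transform import Rotation as R
from workcell import bot
def snap(name,fn):
    o=bot.get_obs(); c=bot.capture(name); c=dict(c)
    if name=='wrist':
        T=np.eye(4); T[:3,:3]=R.from_rotvec(o['tool_rot']).as_matrix(); T[:3,3]=o['eef_pos']
        c['view']=np.linalg.inv(T@np.array(c['T_tool_cam']))
    cv2.imwrite(f'pics/{fn}.png',cv2.cvtColor(c['pixels'],cv2.COLOR_RGB2BGR))
    pickle.dump(c,open(f'pics/{fn}.pkl','wb')); return c
def load(fn): return pickle.load(open(f'pics/{fn}.pkl','rb'))
def ray(c,uv):
    d=cv2.undistortPoints(np.array([[uv]],float),np.array(c['mtx'],float),np.array([c['k1'],0,0,0],float))[0,0]
    V=np.array(c['view']); r=V[:3,:3].T@np.array([d[0],d[1],1]); return -V[:3,:3].T@V[:3,3], r/np.linalg.norm(r)
def onz(c,uv,z):
    o,r=ray(c,uv); return o+r*(z-o[2])/r[2]
def tri(c1,a,c2,b):
    o1,r1=ray(c1,a);o2,r2=ray(c2,b)
    s=np.linalg.lstsq(np.c_[r1,-r2],o2-o1,rcond=None)[0]; p,q=o1+s[0]*r1,o2+s[1]*r2
    return (p+q)/2,np.linalg.norm(p-q)
def proj(c,P):
    V=np.array(c['view']); 
    return cv2.projectPoints(np.array(P,float).reshape(-1,3),cv2.Rodrigues(V[:3,:3])[0],V[:3,3],np.array(c['mtx'],float),np.array([c['k1'],0,0,0],float))[0][:,0]
E
python3 - <<'E'
from h import *
print({k:np.round(v,3) for k,v in bot.get_obs().items()})
for n in('top','side'):
    c=snap(n,n+'0'); print(np.round(-c['view'][:3,:3].T@c['view'][:3,3]))
E
```

```text
{'time': np.float64(0.0), 'q': array([ 1.037,  0.207,  1.543, -0.   ,  1.393, -0.15 ]), 'dq': array([-0.001,  0.001,  0.   ,  0.   , -0.   , -0.   ]), 'joint_efforts': array([-0.0000e+00, -3.7087e+01, -2.8142e+01,  7.0000e-02,  3.6000e-02,
       -0.0000e+00]), 'eef_pos': array([214.888, 532.438, 193.502]), 'tool_rot': array([-5.990e-01, -3.083e+00,  3.000e-03]), 'ft_force': array([0.06 , 0.451, 0.772]), 'ft_torque': array([-0.048,  0.058, -0.039]), 'grasp_force': np.float64(0.0), 'width': np.float64(93.918)}
[ 370. -107. 1309.]
[365. 458. 750.]
```

View pics/top0.png

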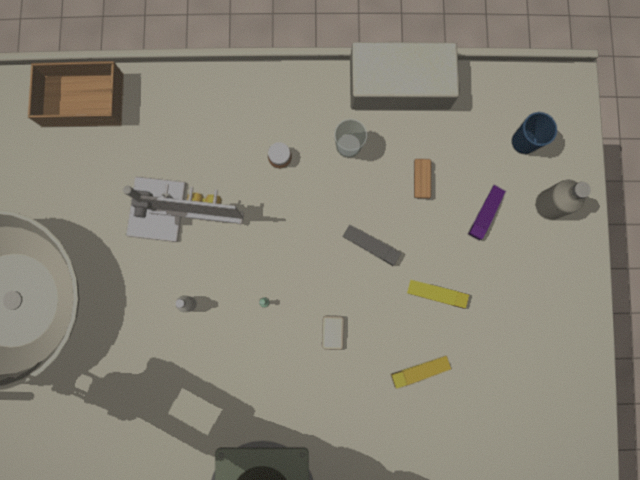

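View pics/side0.png

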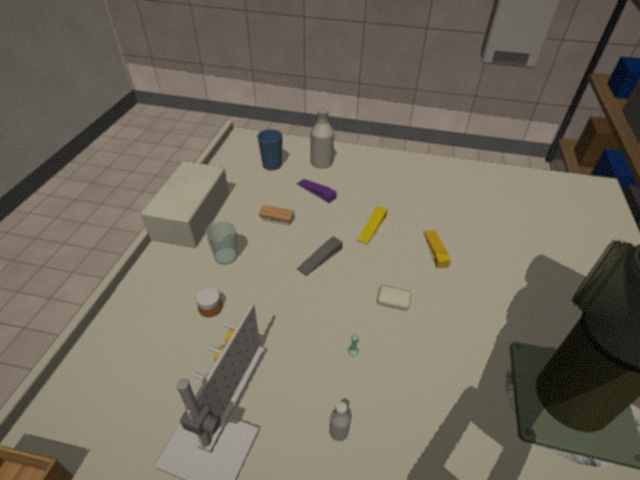

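```bash
python3 - <<'E'
from h import *
a,b=cv2.imread('pics/top0.png'),cv2.imread('pics/side0.png')
A=cv2.resize(a[160:280,110:420],None,fx=2.58,fy=2.58,interpolation=cv2.INTER_CUBIC)
B=cv2.resize(b[220:480,150:410],None,fx=1.1,fy=1.1,interpolation=cv2.INTER_CUBIC)
B2=cv2.resize(b[230:280,290:350],None,fx=5,fy=5,interpolation=cv2.INTER_CUBIC)
out=np.zeros((600,800,3),np.uint8); out[:A.shape[0],:min(800,A.shape[1])]=A[:,:800]
h=A.shape[0]; out[h:h+B.shape[0],:B.shape[1]]=B[:600-h]; out[h:h+250,400:700]=B2
cv2.imwrite('pics/crop0.png',out)
t,s=load('top0'),load('side0')
for uv in [(345,230),(400,262),(243,215),(160,190),(265,302),(185,304),(333,333),(349,140),(280,155)]: print(uv,np.round(onz(t,uv,10)))
E
```

```text
(345, 230) [ 545. -175.   10.]
(400, 262) [ 476. -289.   10.]
(243, 215) [578.  41.  10.]
(160, 190) [633. 219.  10.]
(265, 302) [394.  -6.  10.]
(185, 304) [391. 161.  10.]
(333, 333) [ 329. -147.   10.]
(349, 140) [ 740. -186.   10.]
(280, 155) [707. -37.  10.]
```

View pics/crop0.png

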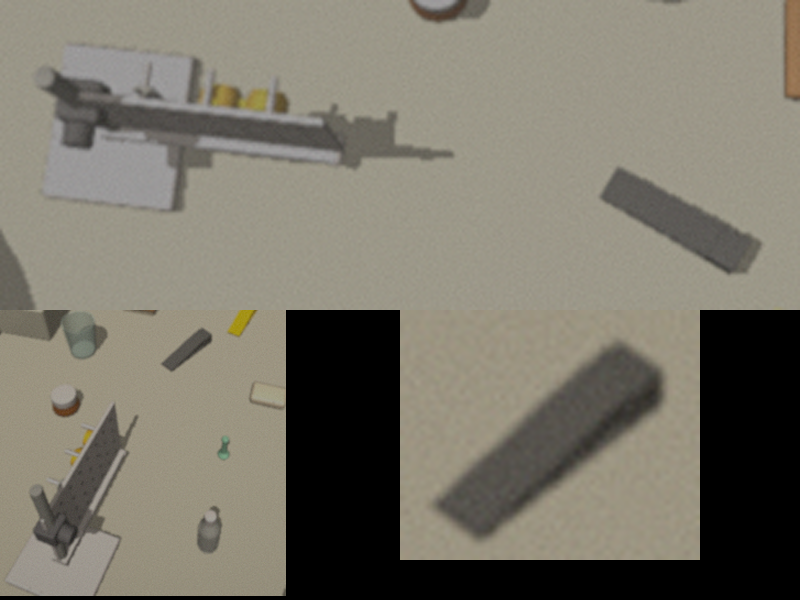

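```bash
python3 - <<'E'
from h import *
o=bot.get_obs(); M=R.from_rotvec(o['tool_rot']).as_matrix(); print(M.round(3)); a=np.degrees(np.arctan2(M[1,1],M[0,1])); print(a)
c=bot.capture('wrist'); print(np.round(c['T_tool_cam'],2),c['mtx'],c['k1'])
E
```

```text
[[-0.927  0.374 -0.001]
 [ 0.374  0.927 -0.002]
 [ 0.    -0.002 -1.   ]]
68.009745733084
[[ 0.0000e+00 -9.7000e-01 -2.3000e-01  6.5320e+01]
 [ 1.0000e+00  0.0000e+00  0.0000e+00  1.0000e-01]
 [-0.0000e+00 -2.3000e-01  9.7000e-01 -1.8888e+02]
 [ 0.0000e+00  0.0000e+00  0.0000e+00  1.0000e+00]] [[406.65831608   0.         322.24730288]
 [  0.         406.65831608 243.93133018]
 [  0.           0.           1.        ]] -0.07235119448367089
```

>>> carry_out(
  deltas="0.02 -0.05 0.01 0 0 -0.1;0.285 -0.76 0.03 0 0 -1.7;0.285 -0.76 0.03 0 0 -1.7;0.285 -0.76 0.03 0 0 -1.7;0.285 -0.76 0.03 0 0 -1.7;0.285 -0.76 0.03 0 0 -1.7;0.285 -0.76 0.03 0 0 -1.7;0.285 -0.76 0.03 0 0 -1.7;0.285 -0.76 0.03 0 0 -1.7;0.285 -0.76 0.03 0 0 -1.7;0.285 -0.76 0.03 0 0 -1.7;0.285 -0.76 0.03 0 0 -1.7",
)

```text
time: 1.35
eef_pos: [426.0, -29.6, 218.9]
tool_rot: [2.717, 1.578, 0.001]
ft_force: [0.6, 0.6, -0.9]
width: 93.9
grasp_force: 0.0
```

>>> carry_out(
  deltas="0.05 -0.035 0 0 0 0;0.09 -0.07 0 0 0 0;0.09 -0.07 0 0 0 0;0.09 -0.07 0 0 0 0;0.09 -0.07 0 0 0 0",
)

```text
time: 1.85
eef_pos: [514.7, -96.5, 218.2]
tool_rot: [-2.71, -1.585, 0.002]
ft_force: [-0.1, -0.0, -0.2]
width: 93.8
grasp_force: 0.0
```

```bash
python3 - <<'E'
from h import *
print(bot.get_obs()['eef_pos']); c=snap('wrist','w1')
E
```

```text
[514.74400885 -96.53255368 218.20074379]
```

View pics/w1.png

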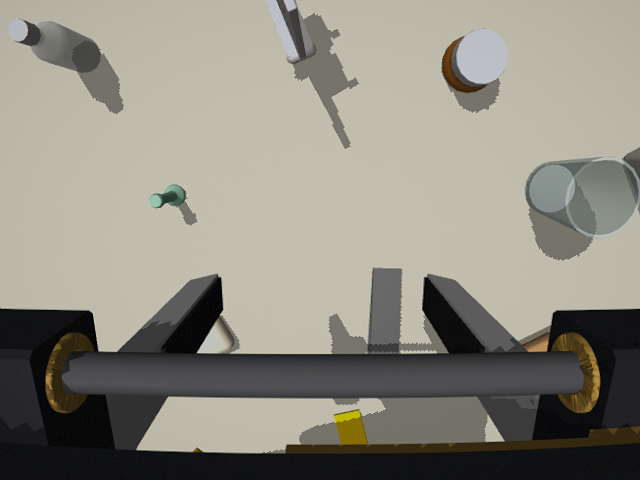

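```bash
python3 - <<'E'
from h import *
c=load('w1'); g=cv2.cvtColor(c['pixels'],cv2.COLOR_RGB2GRAY).astype(int)
for v in (272,285,300,315,330,340):
    row=g[v,345:415]; d=np.diff(row); i,j=d.argmin(),d.argmax(); print(v,345+i,345+j,np.round(onz(c,(345.5+i,v),0)[:2],1),np.round(onz(c,(345.5+j,v),0)[:2],1))
col=g[255:285,387]; print(262,np.diff(col).argmin()+255)
print('tip',np.round(onz(c,(387,268),2),1))
print('rail',[np.round(onz(c,p,15),1) for p in((290,62),(315,52),(303,58))])
# top-view wedge
t=load('top0'); hsv=cv2.cvtColor(t['pixels'],cv2.COLOR_RGB2HSV)
m=((hsv[...,2]<115)&(hsv[...,1]<90)).astype(np.uint8); m[:215]=0;m[275:]=0;m[:,:330]=0;m[:,410:]=0
n=max(cv2.findContours(m,0,1)[0],key=cv2.contourArea); r=cv2.minAreaRect(n); print(r)
b=cv2.boxPoints(r); print([np.round(onz(t,p,10)[:2],1) for p in b])
E
```

```text
272 371 401 [ 530.3 -172.9] [ 557.7 -188.4]
285 371 400 [ 523.6 -185.6] [ 550.4 -200.7]
300 370 400 [ 514.9 -200. ] [ 542.8 -215.7]
315 369 399 [ 506.  -214.7] [ 534.2 -230.6]
330 368 399 [ 496.9 -229.6] [ 526.3 -246.3]
340 367 398 [ 490.5 -239.6] [ 520.1 -256.4]
262 267
tip [ 546.4 -176.4    2. ]
rail [array([559.4,  44. ,  15. ]), array([583.5,  40.3,  15. ]), array([571.4,  41.2,  15. ])]
((373.0183410644531, 245.89450073242188), (63.46165084838867, 16.593494415283203), 28.300756454467773)
[array([ 527.3, -166.3]), array([ 558.3, -183.2]), array([ 493.7, -300.1]), array([ 463. , -282.9])]
```

>>> carry_out(
  deltas="-0.006 -0.044 -0.02 0 0 0;-0.012 -0.088 -0.04 0 0 0;-0.018 -0.132 -0.06 0 0 0;-0.0245 -0.1765 -0.09 0 0 0;-0.0245 -0.1765 -0.13 0 0 0;-0.0245 -0.1765 -0.155 0 0 0;-0.0245 -0.1765 -0.155 0 0 0;-0.0245 -0.1765 -0.155 0 0 0",
  fingers=0.07,
)

```text
time: 2.7
eef_pos: [491.3, -272.7, 64.6]
tool_rot: [-2.711, -1.587, -0.0]
ft_force: [0.2, -0.4, 0.7]
width: 70.2
grasp_force: 0.0
```

```bash
python3 - <<'E'
from h import *
o=bot.get_obs();print(o['eef_pos'],o['ft_force']); c=snap('wrist','w2')
E
```

```text
[ 491.29551714 -272.73946149   64.5526073 ] [ 0.22132135 -0.42761102  0.74028874]
```

View pics/w2.png

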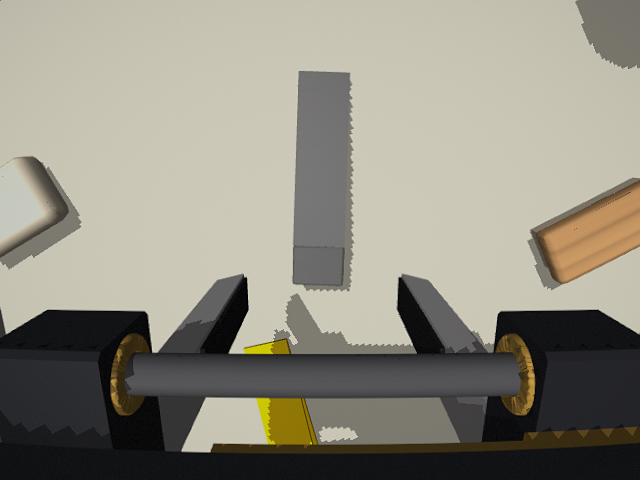

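```bash
python3 - <<'E'
from h import *
c=load('w2'); P={k:onz(c,uv,z) for k,uv,z in (('tl',(293,285),25),('tr',(343,285),25),('cl',(293,247),25),('cr',(344,247),25),('el',(299,71),4),('er',(349,73),4))}
for k,p in P.items(): print(k,p.round(1))
tail=(P['tl']+P['tr'])/2; cr=(P['cl']+P['cr'])/2; tip=(P['el']+P['er'])/2
d=(tip-tail)[:2]; print('len',np.linalg.norm(d),'w',np.linalg.norm(P['tl']-P['tr']),'ang',np.degrees(np.arctan2(d[1],d[0])),'block',(tail+cr)/2)
print(proj(c,[491.3,-272.7,39.6]))
E
```

```text
tl [ 470.2 -275.2   25. ]
tr [ 496.  -289.6   25. ]
cl [ 481.8 -255.2   25. ]
cr [ 507.5 -269.6   25. ]
el [ 533.6 -169.6    4. ]
er [ 558.4 -184.8    4. ]
len 122.58078838652996 w 29.556086318913326 ang 59.10478954085618 block [ 488.86388394 -272.37327301   25.        ]
[[322.13387558 272.06580121]]
```

>>> carry_out(
  deltas="-0.0025 0 -0.02 0 0 -0.027;-0.0025 0 -0.035 0 0 -0.027;-0.0025 0 -0.035 0 0 -0.027;-0.0025 0 -0.035 0 0 -0.027",
)

```text
time: 3.15
eef_pos: [489.3, -273.9, 29.5]
tool_rot: [2.732, 1.549, 0.0]
ft_force: [-0.3, 0.3, 0.5]
width: 69.6
grasp_force: 0.0
```

>>> carry_out(
  deltas="0 0 0 0 0 0;0 0 0 0 0 0;0 0 0 0 0 0;0 0 0 0 0 0;0 0 0 0 0 0;0 0 0 0 0 0;0 0 0 0 0 0;0 0 0 0 0 0",
  fingers=0.02,
)

```text
time: 3.95
eef_pos: [488.8, -274.0, 28.8]
tool_rot: [-2.733, -1.548, 0.0]
ft_force: [-0.4, 0.7, -0.1]
width: 20.2
grasp_force: 0.0
```

```bash
python3 - <<'E'
from h import *
o=bot.get_obs();print(o); c=snap('wrist','w3')
E
```

```text
{'time': 3.95, 'q': array([-6.65288648e-01,  3.67737258e-01,  1.71268198e+00, -6.62962139e-06,
        1.06132703e+00, -1.25311275e-01]), 'dq': array([ 8.20135790e-04,  1.24722961e-05,  1.94914214e-03, -1.80386309e-03,
        6.48125022e-04,  7.79257784e-04]), 'joint_efforts': array([-1.33834754e-03, -3.87579846e+01, -2.31381726e+01,  6.24318933e-02,
        2.61641841e-02, -5.44666375e-05]), 'eef_pos': array([ 488.84892677, -273.99411983,   28.77366823]), 'tool_rot': array([-2.73334719e+00, -1.54839876e+00,  1.00163257e-04]), 'ft_force': array([-0.41929103,  0.70788408, -0.05006966]), 'ft_torque': array([-0.08479718,  0.08672527, -0.0198731 ]), 'grasp_force': 0.0, 'width': 20.21732296872016}
```

View pics/w3.png

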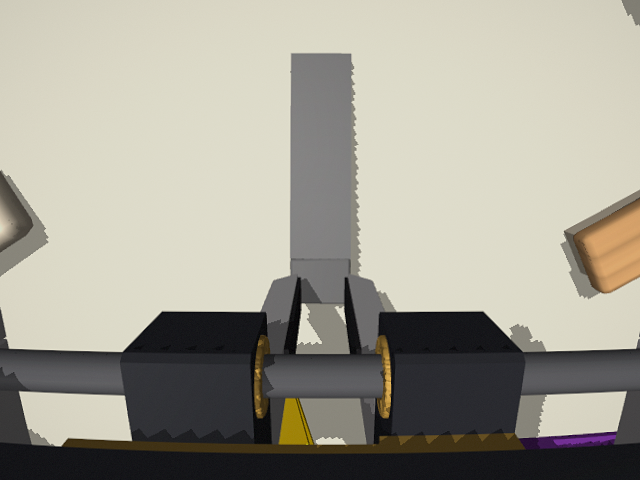

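>>> carry_out(
  deltas="0 0.001 0 0 0 0;0 0.001 0 0 0 0;0 0.001 0 0 0 0;0 0.001 0 0 0 0;0 0.001 -0.005 0 0 0;0 0.001 -0.01 0 0 0;0 0.001 -0.015 0 0 0;0 0.001 -0.015 0 0 0",
  fingers=0.06,
)

```text
time: 4.8
eef_pos: [488.0, -272.4, 12.5]
tool_rot: [-2.732, -1.547, 0.001]
ft_force: [-0.9, 0.4, -0.4]
width: 60.2
grasp_force: 0.0
```

```bash
python3 - <<'E'
from h import *
o=bot.get_obs();print(o['eef_pos'],o['ft_force'],o['width']); c=snap('wrist','w4')
g=c['pixels'].max(2)
# dark inner faces: gap in rows near tips
for v in range(266,320,6):
    print(v,np.where(g[v,220:420]<25)[0][[0,-1]]+220 if (g[v,220:420]<25).any() else None, [int(x) for x in g[v,240:410:10]])
for z in(25,0,-8): print(z,proj(c,[(R.from_rotvec(o['tool_rot']).as_matrix()@np.array([x,y,z])+o['eef_pos']) for x in(8,) for y in(-30,30)]).round(0))
E
```

```text
[ 487.98687761 -272.35840139   12.52529576] [-0.85248896  0.37516594 -0.43650766] 60.163511418911966
266 None [214, 215, 216, 216, 216, 205, 125, 124, 121, 122, 123, 122, 134, 215, 215, 215, 215]
272 None [215, 218, 215, 216, 215, 204, 108, 111, 111, 109, 109, 109, 133, 216, 214, 217, 216]
278 [254 390] [101, 106, 216, 216, 215, 204, 115, 114, 112, 114, 111, 111, 133, 217, 214, 18, 103]
284 [251 393] [105, 50, 217, 165, 216, 207, 114, 114, 113, 111, 111, 111, 133, 216, 215, 18, 104]
290 [248 396] [105, 17, 160, 133, 149, 208, 114, 114, 113, 113, 111, 111, 134, 215, 215, 19, 103]
296 [245 399] [107, 11, 130, 134, 133, 209, 113, 114, 113, 114, 112, 111, 134, 215, 218, 14, 41]
302 [242 403] [60, 8, 221, 133, 133, 215, 115, 114, 113, 112, 112, 111, 135, 216, 215, 13, 17]
308 [239 406] [17, 7, 226, 133, 134, 131, 115, 113, 113, 112, 111, 110, 135, 215, 215, 16, 16]
314 [236 409] [12, 9, 217, 132, 134, 132, 115, 114, 114, 113, 111, 109, 133, 215, 215, 18, 17]
25 [[267. 258.]
 [377. 258.]]
0 [[260. 271.]
 [384. 271.]]
-8 [[258. 276.]
 [386. 276.]]
```

>>> carry_out(
  deltas="0 0 -0.004 0 0 0;0 0 -0.008 0 0 0;0 0 -0.011 0 0 0;0 0 -0.011 0 0 0",
)

```text
time: 5.25
eef_pos: [488.4, -272.7, 2.2]
tool_rot: [-2.733, -1.548, 0.001]
ft_force: [-0.1, -0.2, -0.1]
width: 60.4
grasp_force: 0.0
```

>>> carry_out(
  deltas="0 0 -0.002 0 0 0;0 0 -0.003 0 0 0;0 0 -0.003 0 0 0",
)

```text
time: 5.55
eef_pos: [488.8, -273.0, -0.3]
tool_rot: [-2.733, -1.548, 0.0]
ft_force: [-0.3, 0.5, -0.3]
width: 60.3
grasp_force: 0.0
```

>>> carry_out(
  deltas="0 0 0 0 0 0;0 0 0 0 0 0;0 0 0 0 0 0;0 0 0 0 0 0;0 0 0 0 0 0;0 0 0 0 0 0;0 0 0 0 0 0;0 0 0 0 0 0",
  fingers=0.02,
)

```text
time: 6.35
eef_pos: [488.9, -273.1, -0.1]
tool_rot: [2.733, 1.548, 0.0]
ft_force: [1.0, 0.1, 0.3]
width: 29.5
grasp_force: 30.0
```

>>> carry_out(
  deltas="0 0 0.03 0 0 0;0 0 0.07 0 0 0.1;0.007 0.04 0.1 0 0 0.2;0.014 0.08 0.1 0 0 0.3;0.021 0.12 0.1 0 0 0.42;0.021 0.16 0.1 0 0 0.54;0.021 0.195 0.1 0 0 0.54;0.021 0.213 0.1 0 0 0.54;0.021 0.213 0.1 0 0 0.54;0.021 0.213 0.1 0 0 0.54",
)

```text
time: 7.35
eef_pos: [509.9, -60.2, 99.7]
tool_rot: [2.22, 2.222, -0.001]
ft_force: [0.5, -0.5, -0.4]
width: 29.6
grasp_force: 30.0
```

```bash
python3 - <<'E'
from h import *
o=bot.get_obs();print(o['eef_pos'],o['tool_rot'],o['ft_force'],o['width'],o['grasp_force']); c=snap('wrist','w5')
E
```

```text
[509.87513905 -60.16701535  99.71162071] [ 2.22004602e+00  2.22231079e+00 -7.03658187e-04] [ 0.52760718 -0.50781987 -0.4219002 ] 29.562283510990447 29.99580055475235
```

View pics/w5.png

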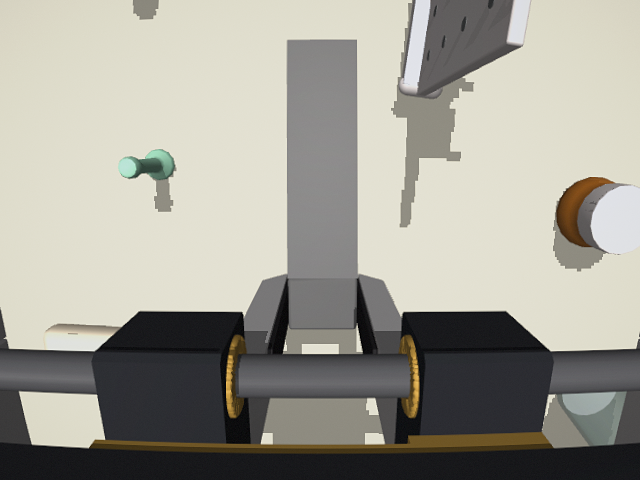

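```bash
python3 - <<'E'
from h import *
a=cv2.imread('pics/w5.png'); cv2.imwrite('pics/crop5.png',cv2.resize(a[0:115,385:535],None,fx=5.2,fy=5.2,interpolation=cv2.INTER_CUBIC))
E
```

```text
(no output)
```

View pics/crop5.png

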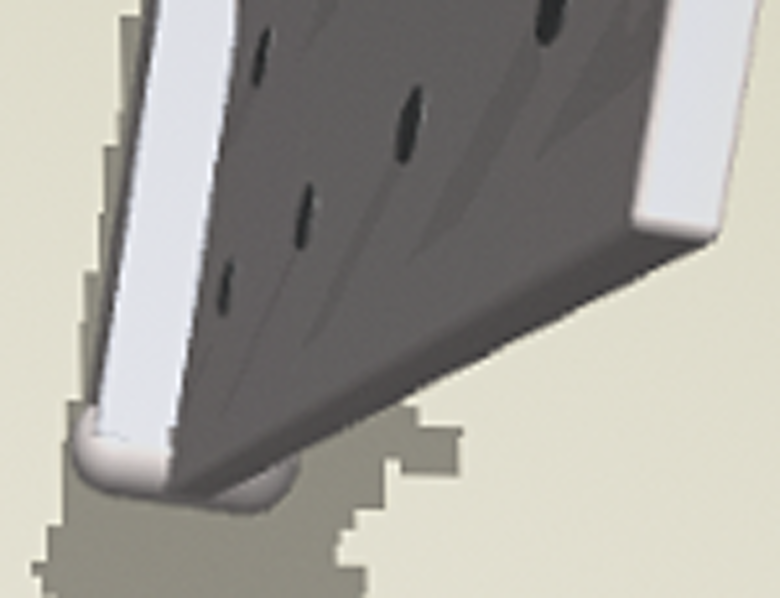

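```bash
python3 - <<'E'
from h import *
c=load('w5'); f=lambda u,v:(385+u/5.2,v/5.2)
for n,p,zs in (('L',(74,445),(14,20)),('R',(298,465),(14,20,26)),('front',(185,505),(14,20)),('topL0',(100,435),(20,28)),('topL1',(155,0),(20,28)),('j0',(170,430),(20,28)),('j1',(238,0),(20,28)),('bt0',(635,225),(140,150,160)),('bt1',(718,232),(140,150,160)),('bt0b',(668,0),(140,150,160))):
    print(n,[onz(c,f(*p),z)[:2].round(1) for z in zs])
t=load('top0'); print([onz(t,p,15)[:2].round(1) for p in((239,222),(242,222))])
E
```

```text
L [array([559.4,  46.3]), array([558.4,  45.4])]
R [array([587.6,  44.4]), array([585.9,  43.5]), array([584.2,  42.7])]
front [array([573.6,  39.3]), array([572.2,  38.6])]
topL0 [array([561.5,  46.6]), array([560. ,  45.4])]
topL1 [array([566.4,  96.3]), array([564.7,  93.6])]
j0 [array([570. ,  47.3]), array([568.2,  46.1])]
j1 [array([576.3,  96.6]), array([574.3,  93.9])]
bt0 [array([574.1,  42.5]), array([569.8,  40. ]), array([565.4,  37.5])]
bt1 [array([579.9,  42.3]), array([575.2,  39.8]), array([570.4,  37.3])]
bt0b [array([575.4,  56.9]), array([571. ,  53.4]), array([566.6,  50. ])]
[array([562.2,  48.5]), array([562.2,  42.2])]
```

>>> carry_out(
  deltas="0.02 -0.03 0 0 0 -0.05;0.047 -0.037 0 0 0 -0.11;0.047 -0.037 0 0 0 -0.11;0.047 -0.037 -0.04 0 0 -0.11;0.047 -0.037 -0.075 0 0 -0.11;0.047 -0.037 -0.09 0 0 -0.11;0.047 -0.037 -0.095 0 0 -0.11;0.047 -0.037 -0.095 0 0 -0.11;0.047 -0.037 -0.095 0 0 -0.11",
)

```text
time: 8.3
eef_pos: [558.5, -97.7, 6.6]
tool_rot: [2.338, 2.094, 0.002]
ft_force: [0.8, -0.0, -0.8]
width: 29.7
grasp_force: 30.0
```

>>> carry_out(
  deltas="0 0 -0.002 0 0 0;0 0 -0.004 0 0 0;0 0 -0.004 0 0 0;0 0 -0.004 0 0 0",
)

```text
time: 8.7
eef_pos: [557.1, -97.0, 1.1]
tool_rot: [2.34, 2.096, 0.0]
ft_force: [0.3, 0.4, -1.5]
width: 29.7
grasp_force: 30.0
```

```bash
python3 - <<'E'
from h import *
o=bot.get_obs();print(o['eef_pos'],o['tool_rot'],o['ft_force'],o['width'],o['grasp_force']); c=snap('wrist','w6')
s=snap('side','s6')
a=cv2.cvtColor(c['pixels'],cv2.COLOR_RGB2BGR)[0:300,180:520]; b=cv2.cvtColor(s['pixels'],cv2.COLOR_RGB2BGR)[210:410,180:420]
out=np.zeros((500,800,3),np.uint8); out[:300,:340]=a; b=cv2.resize(b,None,fx=1.9,fy=1.9); out[:b.shape[0],342:342+b.shape[1]]=b[:,:458]
cv2.imwrite('pics/crop6.png',out)
E
```

```text
[557.05940609 -97.01769655   1.11400079] [2.33975721e+00 2.09589935e+00 3.43908769e-04] [ 0.29345597  0.4139865  -1.4643458 ] 29.726470908106503 29.995950758457184
```

View pics/crop6.png

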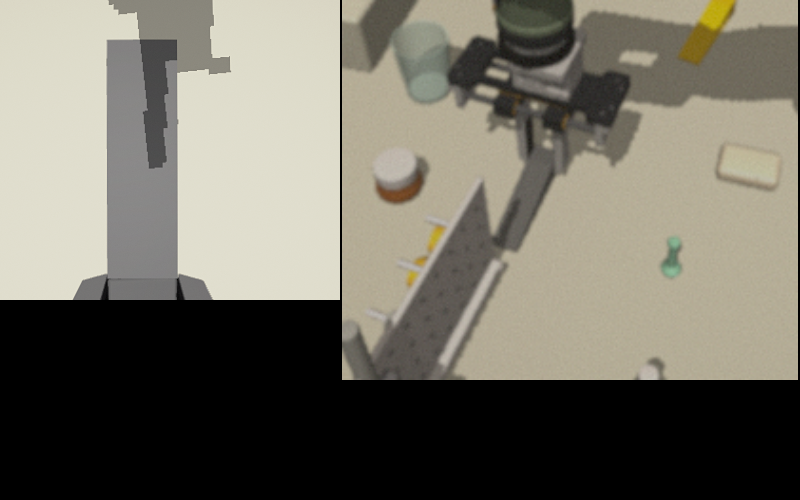

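>>> carry_out(
  deltas="0 0 -0.001 0 0 0;0 0 -0.001 0 0 0;0.0011 0.01 -0.001 0 0 0;0.0022 0.02 -0.001 0 0 0;0.0033 0.03 -0.001 0 0 0;0.0044 0.04 -0.001 0 0 0;0.0044 0.04 -0.001 0 0 0;0.0044 0.04 -0.001 0 0 0",
)

```text
time: 9.6
eef_pos: [561.4, -56.2, -0.1]
tool_rot: [-2.339, -2.097, -0.0]
ft_force: [0.3, 0.5, 1.3]
width: 29.7
grasp_force: 30.0
```

>>> carry_out(
  deltas="0.0003 0.0025 0 0 0 0;0.0006 0.005 0 0 0 0;0.0006 0.005 0 0 0 0",
)

```text
time: 9.9
eef_pos: [562.0, -52.1, -0.1]
tool_rot: [2.34, 2.096, 0.0]
ft_force: [0.2, 0.4, 0.7]
width: 29.9
grasp_force: 30.0
```

>>> carry_out(
  deltas="0.0002 0.002 0 0 0 0;0.0004 0.004 0 0 0 0;0.0004 0.004 0 0 0 0",
)

```text
time: 10.2
eef_pos: [562.4, -47.9, -0.1]
tool_rot: [2.34, 2.096, 0.0]
ft_force: [-0.4, -0.2, 0.9]
width: 30.0
grasp_force: 30.0
```

>>> carry_out(
  deltas="0.0002 0.002 0 0 0 0;0.0004 0.004 0 0 0 0;0.0004 0.004 0 0 0 0",
)

```text
time: 10.5
eef_pos: [562.8, -43.7, -0.1]
tool_rot: [-2.34, -2.096, -0.0]
ft_force: [0.8, 0.3, 2.2]
width: 29.6
grasp_force: 30.0
```

>>> carry_out(
  deltas="0.0002 0.002 0 0 0 0;0.0004 0.004 0 0 0 0;0.0004 0.004 0 0 0 0",
)

```text
time: 10.8
eef_pos: [563.2, -39.7, -0.1]
tool_rot: [-2.34, -2.096, -0.0]
ft_force: [-0.1, 0.3, 1.2]
width: 29.9
grasp_force: 30.0
```

>>> carry_out(
  deltas="0.0002 0.002 0 0 0 0;0.0004 0.004 0 0 0 0;0.0004 0.004 0 0 0 0",
)

```text
time: 11.1
eef_pos: [563.6, -35.7, -0.1]
tool_rot: [-2.34, -2.096, -0.0]
ft_force: [0.4, -0.9, 2.6]
width: 29.5
grasp_force: 30.0
```

>>> carry_out(
  deltas="0.0002 0.0015 0 0 0 0;0.0003 0.003 0 0 0 0;0.0003 0.003 0 0 0 0",
)

```text
time: 11.4
eef_pos: [563.9, -32.8, -0.1]
tool_rot: [2.34, 2.096, 0.0]
ft_force: [-0.6, -0.7, 2.3]
width: 29.5
grasp_force: 30.0
```

>>> carry_out(
  deltas="0.0002 0.0015 0 0 0 0;0.0003 0.003 0 0 0 0;0.0003 0.003 0 0 0 0",
)

```text
time: 11.7
eef_pos: [564.2, -29.8, -0.1]
tool_rot: [2.34, 2.096, 0.0]
ft_force: [0.0, -1.4, 1.4]
width: 29.6
grasp_force: 30.0
```

>>> carry_out(
  deltas="0.0002 0.0015 0 0 0 0;0.0003 0.003 0 0 0 0;0.0003 0.003 0 0 0 0",
)

```text
time: 12.0
eef_pos: [564.5, -26.8, -0.1]
tool_rot: [-2.34, -2.096, -0.0]
ft_force: [-0.2, -0.9, 2.2]
width: 29.7
grasp_force: 30.0
```

>>> carry_out(
  deltas="0.0002 0.0015 0 0 0 0;0.0003 0.003 0 0 0 0;0.0003 0.003 0 0 0 0",
)

```text
time: 12.3
eef_pos: [564.8, -23.8, -0.1]
tool_rot: [-2.34, -2.096, -0.0]
ft_force: [-0.1, -2.0, 2.6]
width: 30.0
grasp_force: 30.0
```

>>> carry_out(
  deltas="0.0002 0.0015 0 0 0 0;0.0003 0.003 0 0 0 0;0.0003 0.003 0 0 0 0",
)

```text
time: 12.6
eef_pos: [565.1, -20.8, -0.1]
tool_rot: [-2.34, -2.096, -0.0]
ft_force: [-1.3, -1.5, 3.0]
width: 30.0
grasp_force: 30.0
```

>>> carry_out(
  deltas="0 0 0 0 0 0;0 0 0 0 0 0;0 0 0 0 0 0;0 0 0 0 0 0;0 0 0 0 0 0;0 0 0.01 0 0 0;0 0 0.04 0 0 0;0 0 0.05 0 0 0;-0.002 -0.02 0.05 0 0 0;-0.0039 -0.035 0.05 0 0 0;-0.0039 -0.035 0.05 0 0 0;-0.0039 -0.035 0.05 0 0 0",
  fingers=0.055,
)

```text
time: 13.8
eef_pos: [560.6, -56.2, 49.4]
tool_rot: [-2.341, -2.094, 0.0]
ft_force: [-0.8, -0.1, -0.1]
width: 55.2
grasp_force: 0.0
```

>>> carry_out(
  deltas="0 0 0 0 0 0;0 0 0 0 0 0;0 0 0 0 0 0;0 0 0 0 0 0;0 0 0 0 0 0;0 0 0 0 0 0;0 0 0 0 0 0;0 0 0 0 0 0",
  fingers=0,
)

```text
time: 14.6
eef_pos: [561.1, -56.0, 49.8]
tool_rot: [2.34, 2.096, 0.0]
ft_force: [0.2, 0.2, -0.1]
width: 0.4
grasp_force: 0.0
```

```bash
python3 - <<'E'
from h import *
o=bot.get_obs();print(o['eef_pos'],o['tool_rot'],o['ft_force'],o['width'],o['grasp_force']); c=snap('wrist','w7')
E
```

```text
[561.11609174 -56.04072184  49.83189832] [2.34017328e+00 2.09596734e+00 3.62706908e-05] [ 0.19084624  0.21429094 -0.09530332] 0.36379379326329436 0.0
```

View pics/w7.png

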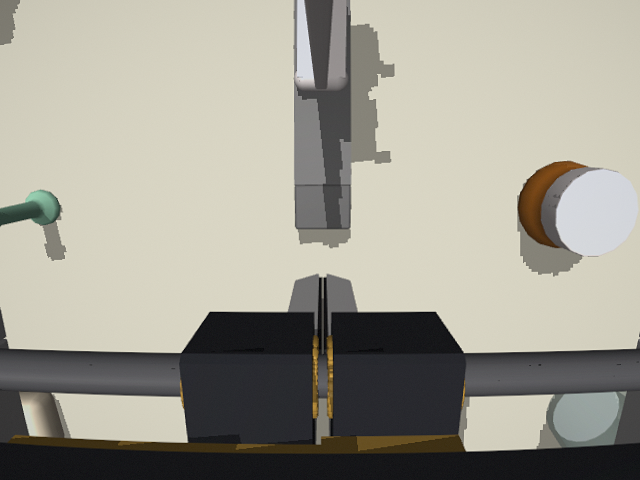

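>>> carry_out(
  deltas="0 0 -0.03 0 0 0;0 0 -0.045 0 0 0;0 0 -0.05 0 0 0;0 0 -0.0525 0 0 0;0 0 -0.0525 0 0 0;0 0 -0.0525 0 0 0",
)

```text
time: 15.25
eef_pos: [561.9, -56.2, -1.8]
tool_rot: [2.339, 2.095, 0.001]
ft_force: [-0.8, 0.2, 0.4]
width: 0.4
grasp_force: 0.0
```

>>> carry_out(
  deltas="0.0006 0.005 0 0 0 0;0.0011 0.01 0 0 0 0;0.0011 0.01 0 0 0 0;0.0011 0.01 0 0 0 0",
)

```text
time: 15.65
eef_pos: [562.3, -45.7, -2.5]
tool_rot: [2.339, 2.097, 0.0]
ft_force: [0.9, -0.2, -0.1]
width: 0.3
grasp_force: 0.0
```

>>> carry_out(
  deltas="0.0002 0.002 0 0 0 0;0.0004 0.004 0 0 0 0;0.0004 0.004 0 0 0 0",
)

```text
time: 15.95
eef_pos: [562.6, -41.8, -2.7]
tool_rot: [-2.34, -2.096, 0.0]
ft_force: [0.1, -0.1, 0.6]
width: 0.5
grasp_force: 0.0
```

>>> carry_out(
  deltas="0.0001 0.001 0 0 0 0;0.0002 0.002 0 0 0 0;0.0002 0.002 0 0 0 0",
)

```text
time: 16.25
eef_pos: [562.8, -39.9, -2.7]
tool_rot: [-2.34, -2.096, 0.0]
ft_force: [-0.3, 0.5, 0.6]
width: 0.4
grasp_force: 0.0
```

>>> carry_out(
  deltas="0.0001 0.001 0 0 0 0;0.0002 0.002 0 0 0 0;0.0002 0.002 0 0 0 0",
)

```text
time: 16.55
eef_pos: [563.0, -37.9, -2.7]
tool_rot: [-2.34, -2.096, -0.0]
ft_force: [-0.8, 0.4, 0.4]
width: 0.4
grasp_force: 0.0
```

>>> carry_out(
  deltas="0.0001 0.001 0 0 0 0;0.0002 0.002 0 0 0 0;0.0002 0.002 0 0 0 0",
)

```text
time: 16.85
eef_pos: [563.1, -37.4, -2.7]
tool_rot: [2.338, 2.096, -0.003]
ft_force: [-0.8, -5.3, -1.2]
width: 0.3
grasp_force: 2.6
```

>>> carry_out(
  deltas="0.0001 0.001 0 0 0 0;0.0002 0.002 0 0 0 0;0.0002 0.002 0 0 0 0",
)

```text
time: 17.15
eef_pos: [563.2, -37.2, -2.6]
tool_rot: [2.336, 2.095, -0.006]
ft_force: [-1.9, -9.0, -1.2]
width: 0.4
grasp_force: 4.8
```

>>> carry_out(
  deltas="0.0001 0.001 0 0 0 0;0.0002 0.002 0 0 0 0;0.0002 0.002 0 0 0 0",
)

```text
time: 17.45
eef_pos: [563.3, -36.9, -2.6]
tool_rot: [2.334, 2.094, -0.009]
ft_force: [-1.6, -14.6, -0.5]
width: 0.4
grasp_force: 7.1
```

>>> carry_out(
  deltas="0.0001 0.001 0 0 0 0;0.0002 0.002 0 0 0 0;0.0002 0.002 0 0 0 0",
)

```text
time: 17.75
eef_pos: [563.4, -36.8, -2.6]
tool_rot: [2.332, 2.093, -0.013]
ft_force: [-2.8, -18.4, -1.3]
width: 0.6
grasp_force: 9.5
```

>>> carry_out(
  deltas="-0.0005 -0.005 0 0 0 0;-0.001 -0.01 0 0 0 0;-0.0022 -0.02 0 0 0 0;-0.0044 -0.04 0 0 0 0;-0.0066 -0.06 0.01 0 0 0;-0.0066 -0.06 0.05 0 0 0;-0.0066 -0.06 0.08 0 0 0;-0.0066 -0.06 0.08 0 0 0;-0.0066 -0.06 0.08 0 0 0",
)

```text
time: 18.65
eef_pos: [557.7, -90.1, 78.1]
tool_rot: [2.339, 2.095, 0.002]
ft_force: [-0.1, 0.3, -0.2]
width: 0.7
grasp_force: 0.0
```

```bash
python3 - <<'E'
from h import *
o=bot.get_obs();print(o['eef_pos'],o['ft_force']); c=snap('wrist','w8'); b=load('w7')
f=lambda c,uv,z:onz(c,uv,z).round(1)
def rows(c,lo,hi,uc=310):
    g=cv2.cvtColor(c['pixels'],cv2.COLOR_RGB2GRAY).astype(int)[lo:hi,uc-8:uc+8].mean(1); d=np.diff(g); return lo+np.argsort(-abs(d))[:6],d[np.argsort(-abs(d))[:6]].round()
print('w7 tail',f(b,(322.5,228.5),25),'crease',f(b,(322.5,184.5),25)); print(rows(c,60,275))
cv2.imwrite('pics/crop8.png',cv2.cvtColor(c['pixels'],cv2.COLOR_RGB2BGR))
E
```

```text
[557.73238873 -90.06341559  78.06252744] [-0.12977811  0.31455015 -0.150086  ]
w7 tail [564.1 -31.9  25. ] crease [566.6  -8.6  25. ]
(array([153, 174, 175, 110, 112, 151]), array([ 38.,  33.,  32., -32.,  30., -26.]))
```

View pics/w8.png

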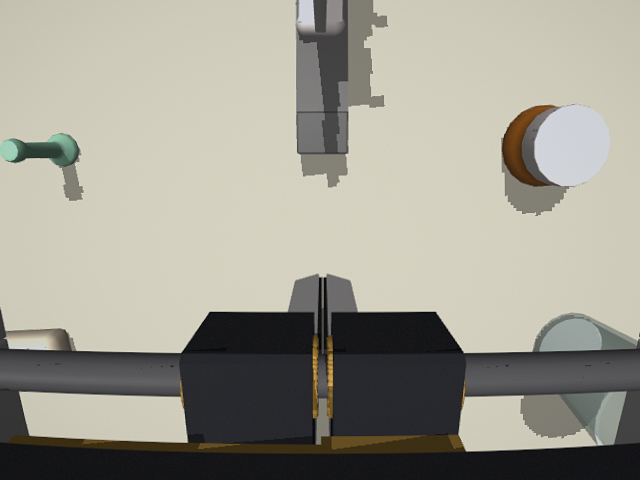

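```bash
python3 -c "
from workcell import bot; print(bot.job_done())"
```

```text
the job is handed in; nothing more can be done
None
```

The wedge lies flat and straight under the free end of the rail, jammed with a final push of about 18.5 N, released and with the arm clear; the job is handed in, and I did not see the verdict.

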